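Load a cheese piece into the bench press and wind it tight

ROBOT

A 6-joint arm with a two-finger parallel gripper is mounted at the origin on the work surface; the furniture and walls round the work are solid. World frame = base frame: x ahead of the robot, y to its left, z up, the work surface at z = 0. Lengths are in m, angles in degrees, forces in N, time in s.
With the tool pointing down it reaches from about 0.4 to 0.825 m from the base axis. Payload 7 kg.
Tool frame: the origin (TCP) lies between the finger pads; the fingertips stand 25 mm ahead of it and the grasp point (between the pads) lies 6 mm ahead of it; z points along the fingers, y is the line along which they close (so a half turn about z gives the same grasp; the last joint's range is limited). The gripper opens to 88 mm and grips with 3 to 60 N. Pads are 19 mm wide; open, the fingers measure 130 mm over their backs; the gripper's body (78 mm by 193 mm) begins 47 mm behind the grasp point.
Start: joints at [-56.603, 20.546, 0.682, 0, -70.136, -16.507], TCP at [0.196, -0.646, 0.252] pointing down, gripper open.
Joint ranges: [-176.03, 176.03], [-82.01, 121.73], [-58.28, 71.71], [-173.87, 95.51], [-174.79, -0.11], [-173.66, 173.66]. Speed limits (degrees/s): [136.94, 136.94, 172.46, 180, 180, 180].

INTERFACE

Orientations are given as [roll, pitch, yaw] about the fixed x, y, z axes, in that order (R = Rz(yaw) Ry(pitch) Rx(roll)).
In Python, from plant import ctrl, cams gives the robot as it stands (ctrl), with the cameras (cams).
- The arm moves only by the tool drive_effector, called as a command line: name --argument value ..., lists and objects as JSON in quotes. Schema: {"type":"object","properties":{"offsets":{"type":"array","items":{"type":"object","properties":{"pos":{"type":"array","items":{"type":"number"},"minItems":3,"maxItems":3},"yaw":{"type":"number"},"jaw":{"type":"number"}},"additionalProperties":false,"required":["jaw"]},"minItems":1,"maxItems":8},"only":{"type":"string"},"quiet":{"type":"boolean"},"lines":{"type":"string"}},"required":["offsets"],"additionalProperties":false}. offsets is a list of rows, 1 to 8 of them, each an object with the fields pos (a list: dx, dy, dz in shares of 0.8 m (1.0 is 0.8 m)), yaw (a turn about the tool's z in fractions of the full range, 1 being 180 degrees), jaw (the finger opening in m); a field left out counts as zero (the opening has to be given); each row is the pose to reach, as a shift and turn from the pose commanded when the call began, along the tool's axes at that moment; what a row does not reach only later rows make up. A row lasts 1/8 s, in which the tool goes at most 0.0625 m and 10.7 degrees, less where a joint would pass 70% of its speed; a pose out of reach is approached as far as the arm can. The fingers move at their own pace and stop on an object; the grip force is fixed at half the most. Time passes only in rows, so rows that do not move let the fingers close. The tool returns the time, the measured TCP pose, the force, the opening and the grip force at its end. only (a regular expression) keeps the lines of the reply that match it, lines (a string "A,B") keeps lines A to B, and quiet returns only ok. No shift or turn number may pass 1 either way. Input that does not fit is refused with a message, and nothing moves.
- ctrl.get_obs(): the state, without advancing time (a new reading comes with each control period).
- cams.snapshot(name): name is "scene" or "top" or "wrist"; returns a dict with "frame" (480x640x3 uint8, red, green, blue), "z_map" (480x640 float32, m along the optical axis (not along the pixel's ray), 0 where there is no reading), "fovy" (degrees; the focal length in pixels is half the picture's height over the tangent of half this angle, whatever the lens; pixels are square), "cx", "cy" (the principal point, pixels), "k1" (the pictures are not rectified: a ray, as slopes to the right and down, at radius r is drawn at 1 + k1 r^2 times it, then the intrinsics apply), "R" (3x3) and "t" (3): a world point X has camera coordinates R X + t; the wrist camera has in their place "T_tool_cam" (4x4, takes a point from camera to tool coordinates, whose origin is the TCP and whose axes are the flange's). Camera axes: x right, y down, z forward; pixel columns grow to the right and rows downward; lengths in m; the calibration is good to about 2 mm. A picture is of the moment at which its call begins: read the wrist's pose just before it.
- ctrl.close_job(): hands the job in; it is judged then, once.
The state is a dict: "clock": time; "joint_pos": joint angles; "qvel": joint speeds; "tau": joint torques, N m; "tool_pos": TCP position; "orientation": TCP orientation; "force": force on the tool from outside, world axes, zero at the start; "moment": the same for the moment, N m; "opening": finger opening in m; "gripper_force": force on a finger pad.
Only numpy, scipy, OpenCV 4.12 (cv2) and the standard library are available. Lean on these libraries where they do the work, as an engineer would, in place of code of your own. Each camera call takes 0.05 s, during which the arm holds its last target. There are 200 camera calls.

TASK

Move the small cheese piece from its draining cradle to the floor of the press channel, set down (not dropped) lengthways between end wall and pressure plate. Then wind the press clockwise (seen from above) by pushing its star handle round spoke after spoke, not by shoving the carriage, until the cheese is held against the end wall and the gap between the pressure plate and the crosshead behind it has closed to about half; never squeeze that gap right shut. Leave the larger cheese piece and the timer where they are.

Things in the scene. Friction and masses are not known exactly. Their poses are not given: they have to be found in the camera images.
- cheese: the small cut piece of pale cheese, 64 x 43 x 43 mm (its x, y, z), about 0.12 kg. Origin: centre of its underside; z up. It starts on the cradle's floor, long x axis along the cradle's x, about 5 mm between each end and an upright plate. A larger piece stands elsewhere.
- cradle: fixed steel draining cradle: base 100 x 70 mm, floor 8 mm above the table, two upright plates (7 mm thick, 56 mm wide, tops 62 mm above the table) 74 mm apart across its x axis, so fingers fit only on its open sides (+y, -y), gripping the cheese across its 43 mm width. Origin: centre of the underside on the table, z up.
- press: fixed steel bench press on a base plate 125 (x) x 365 (y) mm, 10 mm thick. Origin on the table, z up, y along the channel to the end wall. Channel walls: inner faces x = +-26.5 mm, 8 mm thick, tops 70 mm above the table, from y = 23 to 135 mm; floor is the base plate, 10 mm up. Grey gearbox (74 x 80 mm, collar to 91 mm high) at x = 0, y = -115 mm carries the star handle.
- bay_floor (a point): channel floor at x = 0, y = 60 mm in the press frame, with the press's axes: where to set the cheese (underside centre). The walls leave no finger room beside a 43 mm wide piece; grip its 64 mm length, fingers at its ends, about 35 mm of room there. The plate later slides it to the end wall (centre then at press y = 98 mm).
- capstan_hub (a point): on the vertical axis of the star handle, at the height of its spokes' centre lines (120 mm above the table). Hub radius 22 mm, its top 17 mm higher.
- spoke_1 (a point): point on the centre line of one spoke, 70 mm from the hub's axis. Four level round spokes, 12 mm thick, 90 degrees apart, end in black balls of 24 mm diameter centred 92 mm from the axis. There is free space below the spokes outside the gearbox. The spokes turn with the handle.
- capstan (a joint): angle of the star handle in rad, growing clockwise seen from above, stop at 6.5, starting at 0 to 0.55. At 0 spoke 1 points along the press's +x. It drives the carriage 16 mm per rad to the end wall; friction of 0.45 N m holds it where left (6 to 10 N on a spoke). The plate meets the cheese against the end wall at about 4.75 rad.
- carriage: the press's moving carriage: crosshead block 46 x 14 (y) x 50 mm, top 65 mm above the table, with a rack bar through the gearbox. Its frame is the press frame when the handle is at 0 and slides along press y; crosshead centred at its y = -55 mm. Not to be shoved with the arm (under 12 N).
- crosshead_top (a point): top centre of the crosshead block, 14 mm thick in y.
- plate_top (a point): top centre of the pressure plate, 47 x 14 (y) x 52 mm, top 64 mm above the table. Slack, the gap between it and the crosshead is 24 mm; the points are then 38 mm apart in y.
- plate (a joint): compression of the buffer spring between crosshead and pressure plate in m: 0 slack (gap 24 mm), 0.012 gap half closed, 0.024 gap shut. About 0.7 N per mm; it rises only when the plate bears on the cheese and the cheese on the end wall.
- big_piece: the larger cheese piece, 73 x 53 x 52 mm, a bystander. Origin: centre of its underside.
- timer: round kitchen timer, 71 mm diameter, 38 mm high, a bystander. Origin: centre of its underside.
- end_wall (a point): foot centre of the end wall's inner face (press y = 130 mm, 10 mm up); the wall is 76 mm high above the table. With the handle at 0 the pressure plate's face is 140 mm from it. The table in front of the press (round x = 0.43, y = 0.08 m) is kept free for putting things down.

How it is judged (in metres and radians):
On the way:
1. the small cheese piece lies on the channel floor between end wall and plate, let go, the spring slack (x of cheese in the frame of press between -0.01 and 0.01 m and y of cheese in the frame of press between 0.015 and 0.105 m and height (world z) of cheese below 0.014 m and angle between cheese's own z axis and vertical below 0.1 rad and contact force between the fingers and cheese below 0.1 N and value of joint plate below 0.004 m), for 0.2 s.
At the end, for the whole second after the job is handed in: The small cheese piece lies flat on the channel floor, lengthways (within 0.15 rad), its end against the end wall (within 4 mm), held by the pressure plate with the spring compressed 6 to 18 mm (gap 18 to 6 mm of 24), and the star handle and cheese are at rest (y of cheese in the frame of press between 0.094 and 0.102 m and x of cheese in the frame of press between -0.01 and 0.01 m and height (world z) of cheese below 0.014 m and angle between cheese's own z axis and vertical below 0.1 rad and angle between the x axis of cheese and the y axis of press, either way round below 0.15 rad and value of joint plate between 0.006 and 0.018 m and velocity of joint capstan between -0.05 and 0.05 rad/s and linear speed of cheese below 0.02 m/s); the robot touches nothing.
It fails at once if the gap is squeezed shut (spring compressed over 22 mm) (value of joint plate above 0.022 m).
It fails at once if the cheese is dropped into the channel (over 0.5 m/s there) (horizontal distance between cheese and bay_floor below 0.05 m and height (world z) of cheese below 0.05 m and linear speed of cheese above 0.5 m/s).
It fails at once if the carriage is shoved by the arm (over 12 N) (contact force between any of the fingers, the arm and carriage above 12 N).
It fails at once if the larger cheese piece or the timer is moved by more than 30 mm (distance of any of big_piece, timer from where it was at the start of the episode above 0.03 m).
It also fails if it takes over 72 s, if anything falls off the work surface, if the arm or the gripper's body presses on something with over 40 N, if the wrist force passes 120 N, or if a joint passes its speed limit or range.

## Working session

There is one attempt and no reset: what is moved stays moved. The work goes in short steps, Python scripts to look and compute and a tool call to move; the robot and the scene stay as the last step left them, time stands still between calls to the robot, and variables do not carry over. Pictures are saved under pics/ and viewed, at most 10 in all, crops included, and the job is handed in when it is done.

```bash
ls; mkdir -p pics; cat > h.py <<'E'
import numpy as np, cv2
from plant import ctrl, cams
def pts(s):
    h,w=s["z_map"].shape; f=h/2/np.tan(np.radians(s["fovy"])/2)
    K=np.array([[f,0,s["cx"]],[0,f,s["cy"]],[0,0,1.]])
    u,v=np.meshgrid(np.arange(w),np.arange(h))
    p=cv2.undistortPoints(np.stack([u,v],-1).reshape(-1,1,2).astype(np.float64),K,np.array([s["k1"],0,0,0.])).reshape(h,w,2)
    z=s["z_map"].astype(float)
    C=np.dstack([p[...,0]*z,p[...,1]*z,z])
    W=(C-np.asarray(s["t"]))@np.asarray(s["R"])
    W[z==0]=np.nan
    return W
E
python3 - <<'E'
from h import *
for n in("top","scene"):
    s=cams.snapshot(n); cv2.imwrite(f"pics/{n}0.png",s["frame"][...,::-1]); np.save(f"{n}W.npy",pts(s)); np.save(f"{n}F.npy",s["frame"])
    print(n,s["k1"],s["fovy"],-np.array(s["R"]).T@s["t"])
print(ctrl.get_obs())
E
```

```text
pics
plant.py
top -0.04743124485413555 55.250486143911985 [ 0.39012223 -0.00518249  1.11949816]
scene -0.06551263044716577 56.40084800170101 [0.07958449 0.71290018 0.71184378]
{'clock': 0.1, 'joint_pos': array([-5.66016880e+01,  2.05857946e+01,  6.38912141e-01, -1.73332993e-02,
       -7.01364878e+01, -1.65070769e+01]), 'qvel': array([ 0.05261473, -0.16800679,  0.10156285,  0.01016243, -0.03717822,
        0.00623431]), 'tau': array([-1.77928672e-03, -5.84162414e+01,  2.93749470e+01,  7.01549694e+00,
        1.01886364e-02, -7.48207776e-05]), 'tool_pos': array([ 0.19598268, -0.64549819,  0.25073413]), 'orientation': array([ 1.79915436e+02, -8.06660209e-03, -1.63114660e+02]), 'force': array([-0.4418098 , -0.85316942, -0.19213124]), 'moment': array([ 0.02066825, -0.00481119,  0.01131163]), 'gripper_force': 0.0, 'opening': 0.08760829169847484}
```

View pics/top0.png

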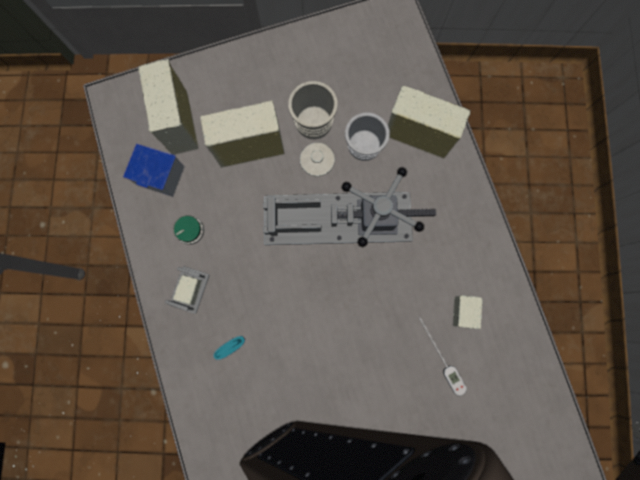

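View pics/scene0.png

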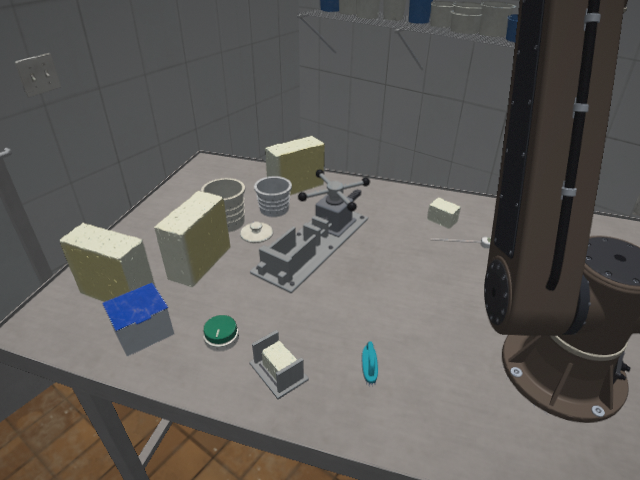

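The top view shows the cheese in its cradle at about (186,290), the larger piece at (469,312) and the timer at (188,230). The press runs from the channel at (265–335,215) to the star hub at (383,207). Balls sit at (402,171), (420,227), (362,242) and (346,187).

```bash
cat > m.py <<'E'
from h import *
W=np.load("topW.npy")
def sel(u0,u1,v0,v1,z0,z1):
    P=W[v0:v1,u0:u1].reshape(-1,3); return P[(P[:,2]>z0)&(P[:,2]<z1)]
def rect(P,n):
    r=cv2.minAreaRect((P[:,:2]*1000).astype(np.float32)); print(n,len(P),"mean",P.mean(0).round(4),"rect",np.round(r[0],1),np.round(r[1],1),round(r[2],1))
rect(sel(160,215,262,318,.046,.056),"cheese top")
rect(sel(160,215,262,318,.057,.067),"cradle tops")
rect(sel(160,215,262,318,.004,.067),"cradle all")
rect(sel(255,450,180,250,.006,.014),"base plate")
rect(sel(262,328,190,240,.067,.074),"walls")
rect(sel(258,280,190,240,.073,.08),"endwall")
rect(sel(325,375,195,230,.055,.067),"crosshead+plate tops")
rect(sel(370,397,193,221,.131,.142),"hub top")
for u,v in((402,171),(420,227),(362,242),(346,187)):
    rect(sel(u-8,u+9,v-8,v+9,.105,.14),"ball")
rect(sel(450,490,290,335,.045,.06),"big")
rect(sel(165,210,205,250,.03,.045),"timer")
E
python3 m.py
```

```text
cheese top 411 mean [0.4424 0.3233 0.0494] rect [444.3 319.1] [49.8 87.9] 68.1
cradle tops 142 mean [0.442  0.3274 0.0623] rect [444.9 326.4] [56.8 88.6] 72.8
cradle all 1266 mean [0.4437 0.3212 0.0312] rect [446.9 332.4] [135.8 133.4] 2.6
base plate 3572 mean [ 0.6194 -0.0187  0.0105] rect [637.4 -71.3] [175.5 473.8] 0.7
walls 352 mean [0.6216 0.0698 0.0706] rect [622.3  71.2] [ 85.2 124.6] 1.0
endwall 238 mean [0.6217 0.1231 0.0765] rect [621.8 119.2] [84.9 25.8] 4.2
crosshead+plate tops 241 mean [ 0.6258 -0.047   0.0629] rect [622.  -67.5] [ 58.3 101.5] 0.3
hub top 274 mean [ 0.6295 -0.13    0.1362] rect [ 628.2 -130.9] [45.9 41.6] 11.4
ball 110 mean [ 0.7068 -0.1723  0.1278] rect [ 704.8 -173.5] [22.6 31.5] 76.0
ball 112 mean [ 0.5864 -0.2078  0.1276] rect [ 589.1 -207.8] [31.  21.6] 35.4
ball 114 mean [ 0.5521 -0.0867  0.1279] rect [554.1 -86.1] [23.2 30. ] 78.2
ball 110 mean [ 0.6717 -0.0526  0.1279] rect [673.7 -53.6] [31.5 21.5] 80.3
big 705 mean [ 0.4008 -0.3398  0.0506] rect [ 400.9 -340.4] [54.4 71.4] 83.7
timer 542 mean [0.5912 0.3317 0.0374] rect [592.  332.5] [62.1 62.9] 44.9
```

```bash
cat >> h.py <<'E'
from scipy.spatial.transform import Rotation as Ro
def rel(*targets):
    o=ctrl.get_obs(); R=Ro.from_euler("xyz",o["orientation"],degrees=True).as_matrix(); y0=o["orientation"][2]
    print("now",o["clock"],o["tool_pos"].round(4),o["orientation"].round(1))
    for x,y,z,yaw in targets:
        print((R.T@(np.array([x,y,z])-o["tool_pos"])).round(4), "turn",round(-((yaw-y0+180)%360-180),1))
E
python3 -c "
from h import *
rel((.36,-.4,.25,-90),(.5,-.1,.25,-50),(.444,.325,.22,-17.2))"
```

```text
now 0.1 [ 0.196  -0.6455  0.2507] [ 179.9   -0.  -163.1]
[-0.2283  0.1873  0.001 ] turn -73.1
[-0.4494  0.4337  0.0013] turn -113.1
[-0.5192  0.8566  0.0319] turn -145.9
```

The rows are not in the units I measure in: shifts go in shares of 0.8 m and turns go in shares of 180 degrees. I convert before sending: -0.449 m is -0.5613, 0.434 m is 0.5425, -80 degrees is -0.4444.

drive_effector --offsets '[{"pos":[-0.285, 0.2338, 0], "yaw":-0.2778, "jaw":0.088}, {"pos":[-0.285, 0.2338, 0], "yaw":-0.2778, "jaw":0.088}, {"pos":[-0.285, 0.2338, 0], "yaw":-0.2778, "jaw":0.088}, {"pos":[-0.285, 0.2338, 0], "yaw":-0.2778, "jaw":0.088}, {"pos":[-0.285, 0.2338, 0], "yaw":-0.2778, "jaw":0.088}, {"pos":[-0.5613, 0.5425, 0], "yaw":-0.4444, "jaw":0.088}, {"pos":[-0.5613, 0.5425, 0], "yaw":-0.4444, "jaw":0.088}, {"pos":[-0.5613, 0.5425, 0], "yaw":-0.4444, "jaw":0.088}]'

```text
clock: 1.1
tool_pos: [0.4393, -0.2287, 0.2515]
orientation: [-180.0, 0.0, -82.8]
force: [1.0, -0.8, 0.3]
opening: 0.0876
gripper_force: 0.0
```

```bash
python3 -c "
from h import *
rel((.5,-.1,.25,-50),(.444,.325,.22,-17.2))"
```

```text
now 1.1 [ 0.4393 -0.2287  0.2515] [-180.     0.   -82.8]
[-0.1201 -0.0763  0.0015] turn -32.8
[-0.5488 -0.074   0.0316] turn -65.6
```

Converted, -0.54 m is -0.675, -0.12 m is -0.15, -65 degrees is -0.3611.

drive_effector --offsets '[{"pos":[-0.15, -0.0938, 0], "yaw":-0.1111, "jaw":0.088}, {"pos":[-0.15, -0.0938, 0], "yaw":-0.1111, "jaw":0.088}, {"pos":[-0.675, -0.0938, 0.0375], "yaw":-0.3611, "jaw":0.088}, {"pos":[-0.675, -0.0938, 0.0375], "yaw":-0.3611, "jaw":0.088}, {"pos":[-0.675, -0.0938, 0.0375], "yaw":-0.3611, "jaw":0.088}, {"pos":[-0.675, -0.0938, 0.0375], "yaw":-0.3611, "jaw":0.088}, {"pos":[-0.675, -0.0938, 0.0375], "yaw":-0.3611, "jaw":0.088}, {"pos":[-0.675, -0.0938, 0.0375], "yaw":-0.3611, "jaw":0.088}]'

```text
clock: 2.1
tool_pos: [0.4538, 0.2567, 0.2256]
orientation: [-180.0, -0.0, -18.1]
force: [1.0, -0.3, 0.4]
opening: 0.0877
gripper_force: 0.0
```

drive_effector --offsets '[{"pos":[-0.0625, 0, 0], "jaw":0.088}, {"pos":[-0.0625, 0, 0], "jaw":0.088}, {"pos":[-0.0625, 0, 0], "jaw":0.088}]'

```text
clock: 2.48
tool_pos: [0.4071, 0.2704, 0.2258]
orientation: [-180.0, -0.0, -18.0]
force: [0.2, -0.4, 1.1]
opening: 0.0876
gripper_force: 0.0
```

```bash
python3 -c "
from h import *
rel((.444,.325,.22,-17.2))"
```

```text
now 2.475 [0.4071 0.2704 0.2258] [-180.   -0.  -18.]
[ 0.0182 -0.0633  0.0058] turn -0.8
```

Converted, -0.063 m is -0.0788, 0.018 m is 0.0225, -0.8 degrees is -0.0044.

drive_effector --offsets '[{"pos":[0.0225, -0.0788, 0.0075], "yaw":-0.0044, "jaw":0.088}, {"pos":[0.0225, -0.0788, 0.0075], "yaw":-0.0044, "jaw":0.088}, {"pos":[0.0225, -0.0788, 0.0075], "yaw":-0.0044, "jaw":0.088}]'

```text
clock: 2.85
tool_pos: [0.4445, 0.3238, 0.219]
orientation: [179.9, 0.0, -17.4]
force: [-0.2, -0.7, -0.6]
opening: 0.0873
gripper_force: 0.0
```

```bash
cat >> h.py <<'E'
def wrist(name):
    o=ctrl.get_obs(); s=cams.snapshot("wrist"); cv2.imwrite(f"pics/{name}.png",s["frame"][...,::-1])
    R=Ro.from_euler("xyz",o["orientation"],degrees=True).as_matrix()
    T=np.eye(4);T[:3,:3]=R;T[:3,3]=o["tool_pos"]; T=T@np.asarray(s["T_tool_cam"])
    s["R"]=T[:3,:3].T; s["t"]=-s["R"]@T[:3,3]
    W=pts(s); np.save(name+"W.npy",W); return W,s["frame"]
def rect(P,n):
    r=cv2.minAreaRect((P[:,:2]*1000).astype(np.float32)); print(n,len(P),"mean",P.mean(0).round(4),"rect",np.round(r[0],1),np.round(r[1],1),round(r[2],1))
E
python3 - <<'E'
from h import *
W,F=wrist("w1"); o=ctrl.get_obs(); print(o["tool_pos"],o["orientation"])
P=W.reshape(-1,3); near=np.hypot(P[:,0]-.444,P[:,1]-.325)<.075
for a,b,n in((.047,.055,"cheese"),(.058,.067,"plates"),(.003,.013,"base")):
    m=near&(P[:,2]>a)&(P[:,2]<b); print(m.sum()); rect(P[m],n)
E
```

```text
[0.44411823 0.32352029 0.21933658] [ 1.79947721e+02  2.11827884e-02 -1.73984892e+01]
2159
cheese 2159 mean [0.4394 0.3256 0.0484] rect [447.8 325.2] [54.7 81.2] 73.2
1151
plates 1151 mean [0.4485 0.3248 0.0606] rect [445.  326.2] [55.5 87.2] 73.1
2587
base 2587 mean [0.4549 0.3273 0.007 ] rect [444.9 325.9] [70.2 99. ] 73.3
```

View pics/w1.png

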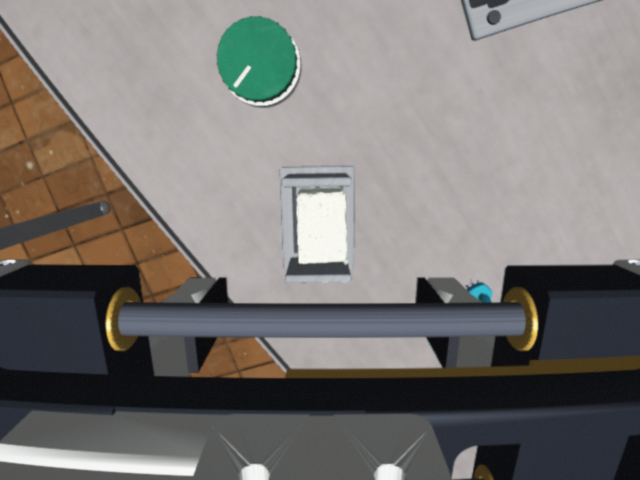

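The wrist view shows the cheese at (322,228) between the plates, with the cradle spanning (280–355, 167–282). The cheese sits slightly to the right, so I'll measure its offset.

```bash
python3 - <<'E'
from h import *
W=np.load("w1W.npy"); F=cv2.imread("pics/w1.png").astype(int)
m=np.zeros(F.shape[:2],bool); m[180:275,285:352]=True
m&=(F.min(2)>190)&(W[...,2]>.044)&(W[...,2]<.056)
rect(W[m],"cheese")
rel((.445,.326,.10,-16.8),(.445,.326,.038,-16.8))
E
```

```text
cheese 3263 mean [0.444  0.3222 0.0472] rect [443.2 322.6] [41.9 60.8] 75.1
now 2.9 [0.4441 0.3235 0.2193] [179.9   0.  -17.4]
[ 1.000e-04 -2.700e-03  1.193e-01] turn -0.6
[ 0.0002 -0.0028  0.1813] turn -0.6
```

Converted, 0.181 m is 0.2263, 0.001 m is 0.0013, -0.6 degrees is -0.0033.

drive_effector --offsets '[{"pos":[0.0006, 0.0013, 0.075], "yaw":-0.0033, "jaw":0.088}, {"pos":[0.0006, 0.0013, 0.15], "yaw":-0.0033, "jaw":0.088}, {"pos":[0.0006, 0.0013, 0.1875], "yaw":-0.0033, "jaw":0.088}, {"pos":[0.0006, 0.0013, 0.2125], "yaw":-0.0033, "jaw":0.088}, {"pos":[0.0006, 0.0013, 0.2263], "yaw":-0.0033, "jaw":0.088}, {"pos":[0.0006, 0.0013, 0.2263], "yaw":-0.0033, "jaw":0.04}, {"pos":[0.0006, 0.0013, 0.2263], "yaw":-0.0033, "jaw":0.03}, {"pos":[0.0006, 0.0013, 0.2263], "yaw":-0.0033, "jaw":0.03}]'

```text
clock: 3.9
tool_pos: [0.4443, 0.3239, 0.0397]
orientation: [-179.9, -0.0, -16.7]
force: [-0.4, -0.5, 1.0]
opening: 0.0634
gripper_force: 0.0
```

drive_effector --offsets '[{"jaw":0.03}, {"jaw":0.03}, {"jaw":0.03}]'

```text
clock: 4.28
tool_pos: [0.444, 0.3236, 0.039]
orientation: [-180.0, -0.0, -16.7]
force: [-1.1, -2.0, 2.9]
opening: 0.0431
gripper_force: 29.8
```

Converted, -0.1 m is -0.125, -0.04 m is -0.05.

drive_effector --offsets '[{"pos":[0, 0, -0.05], "jaw":0.03}, {"pos":[0, 0, -0.125], "jaw":0.03}, {"pos":[0, 0, -0.125], "jaw":0.03}, {"pos":[0, 0, -0.125], "jaw":0.03}]'

```text
clock: 4.78
tool_pos: [0.4436, 0.3233, 0.1385]
orientation: [-180.0, 0.0, -16.7]
force: [0.9, -0.4, -2.4]
opening: 0.043
gripper_force: 29.8
```

```bash
python3 -c "
from h import *
rel((.46,.08,.12,-88),(.46,.08,.033,-88))"
```

```text
now 4.775 [0.4436 0.3233 0.1385] [-180.     0.   -16.7]
[0.0857 0.2283 0.0184] turn 71.3
[0.0858 0.2283 0.1054] turn 71.3
```

Converted, 0.228 m is 0.285, 0.086 m is 0.1075, 71.3 degrees is 0.3961.

drive_effector --offsets '[{"pos":[0.1075, 0.285, 0.0225], "yaw":0.3961, "jaw":0.03}, {"pos":[0.1075, 0.285, 0.0225], "yaw":0.3961, "jaw":0.03}, {"pos":[0.1075, 0.285, 0.0225], "yaw":0.3961, "jaw":0.03}, {"pos":[0.1075, 0.285, 0.0225], "yaw":0.3961, "jaw":0.03}, {"pos":[0.1075, 0.285, 0.0225], "yaw":0.3961, "jaw":0.03}, {"pos":[0.1075, 0.285, 0.0225], "yaw":0.3961, "jaw":0.03}, {"pos":[0.1075, 0.285, 0.0225], "yaw":0.3961, "jaw":0.03}, {"pos":[0.1075, 0.285, 0.0875], "yaw":0.3961, "jaw":0.03}]'

```text
clock: 5.78
tool_pos: [0.4628, 0.0814, 0.0697]
orientation: [-179.7, 0.2, -88.1]
force: [0.6, 0.7, -1.7]
opening: 0.0434
gripper_force: 29.8
```

drive_effector --offsets '[{"jaw":0.03}, {"jaw":0.03}]'

```text
clock: 6.02
tool_pos: [0.4608, 0.0802, 0.0689]
orientation: [179.9, -0.1, -88.0]
force: [0.8, 0.1, -1.1]
opening: 0.0433
gripper_force: 29.8
```

```bash
python3 -c "
from h import *
rel((.46,.08,.12,-88),(.46,.08,.0325,-88))"
```

```text
now 6.025 [0.4608 0.0802 0.0689] [ 1.799e+02 -1.000e-01 -8.800e+01]
[ 0.0003  0.0008 -0.0511] turn 0.0
[0.0002 0.0007 0.0364] turn 0.0
```

Converted, 0.0365 m is 0.0456, 0.036 m is 0.045.

drive_effector --offsets '[{"pos":[0, 0, 0.025], "jaw":0.03}, {"pos":[0, 0, 0.0375], "jaw":0.03}, {"pos":[0, 0, 0.045], "jaw":0.03}, {"pos":[0, 0, 0.0456], "jaw":0.03}, {"pos":[0, 0, 0.0456], "jaw":0.03}, {"pos":[0, 0, 0.0456], "jaw":0.06}, {"pos":[0, 0, 0.0456], "jaw":0.07}, {"pos":[0, 0, 0.0456], "jaw":0.08}]'

```text
clock: 7.02
tool_pos: [0.4609, 0.0804, 0.0324]
orientation: [-180.0, 0.0, -88.0]
force: [-0.1, 0.1, 0.1]
opening: 0.0676
gripper_force: 0.0
```

drive_effector --offsets '[{"jaw":0.088}, {"pos":[0, 0, -0.0375], "jaw":0.088}, {"pos":[0, 0, -0.1125], "jaw":0.088}, {"pos":[0, 0, -0.1875], "yaw":-0.0556, "jaw":0.088}, {"pos":[0, 0, -0.2125], "yaw":-0.1111, "jaw":0.088}, {"pos":[0, 0, -0.2125], "yaw":-0.1667, "jaw":0.088}, {"pos":[0, 0, -0.2125], "yaw":-0.2222, "jaw":0.088}, {"pos":[0, 0, -0.2125], "yaw":-0.2778, "jaw":0.088}]'

```text
clock: 8.02
tool_pos: [0.4606, 0.0803, 0.2023]
orientation: [-180.0, 0.0, -37.7]
force: [-0.2, -0.8, -0.3]
opening: 0.0876
gripper_force: 0.0
```

drive_effector --offsets '[{"yaw":-0.0556, "jaw":0.088}, {"yaw":-0.1111, "jaw":0.088}, {"yaw":-0.1667, "jaw":0.088}, {"yaw":-0.2222, "jaw":0.088}, {"yaw":-0.2222, "jaw":0.088}]'

```text
clock: 8.65
tool_pos: [0.4607, 0.0803, 0.2021]
orientation: [180.0, 0.0, 1.9]
force: [0.5, 0.4, -0.2]
opening: 0.0875
gripper_force: 0.0
```

```bash
python3 - <<'E'
from h import *
W,F=wrist("w2"); o=ctrl.get_obs(); print(o["tool_pos"],o["orientation"])
F=F.astype(int);P=W
m=(F.min(2)>190)&(W[...,2]>.035)&(W[...,2]<.05)&(np.hypot(W[...,0]-.46,W[...,1]-.08)<.05)
rect(W[m],"cheese")
E
```

```text
[0.4606595  0.08032577 0.20215978] [1.79997994e+02 9.20333790e-03 1.76890965e+00]
cheese 3452 mean [0.4609 0.0796 0.0392] rect [460.5  79.6] [41.7 62.4] 4.3
```

Converted, 0.1695 m is 0.2119, 0.165 m is 0.2063.

drive_effector --offsets '[{"pos":[0, -0.0006, 0.075], "jaw":0.088}, {"pos":[0, -0.0006, 0.15], "jaw":0.088}, {"pos":[0, -0.0006, 0.1875], "jaw":0.088}, {"pos":[0, -0.0006, 0.2063], "jaw":0.088}, {"pos":[0, -0.0006, 0.2119], "jaw":0.088}, {"pos":[0, -0.0006, 0.2119], "jaw":0.06}, {"pos":[0, -0.0006, 0.2119], "jaw":0.05}, {"pos":[0, -0.0006, 0.2119], "jaw":0.05}]'

```text
clock: 9.7
tool_pos: [0.4612, 0.0811, 0.0335]
orientation: [-180.0, -0.1, 2.0]
force: [-0.3, 0.3, 3.6]
opening: 0.0638
gripper_force: 29.9
```

```bash
python3 - <<'E'
from h import *
W=np.load("w2W.npy");P=W.reshape(-1,3);P=P[np.isfinite(P[:,0])]
def s(a,b,x0,x1,y0,y1): return P[(P[:,2]>a)&(P[:,2]<b)&(P[:,0]>x0)&(P[:,0]<x1)&(P[:,1]>y0)&(P[:,1]<y1)]
for n,a in dict(endwall=(.0725,.079,.56,.7,.05,.16),walls=(.066,.0725,.56,.7,-.03,.11),base=(.007,.013,.5,.75,-.3,.25),plates=(.06,.066,.59,.66,-.09,.0)).items():
    q=s(*a)
    if len(q)>5: rect(q,n)
for lo,hi in((.57,.622),(.622,.68)):
    q=s(.066,.0725,lo,hi,-.0,.10)
    if len(q)>20:
        print(len(q),np.polyfit(q[:,1],q[:,0],1), [np.percentile(q[:,0]-np.polyval(np.polyfit(q[:,1],q[:,0],1),q[:,1]),p).round(4) for p in(2,98)])
E
```

```text
endwall 1755 mean [0.5993 0.1214 0.0746] rect [599.2 121.6] [42.6 18. ] 2.0
walls 1951 mean [0.5921 0.0579 0.0685] rect [592.4  57.6] [  8.7 104.2] 2.2
base 20397 mean [0.5978 0.0145 0.0088] rect [606.7 -28.3] [ 86.9 351.8] 2.2
plates 1729 mean [ 0.6181 -0.0435  0.0628] rect [618.6 -54.1] [30.7 74.5] 5.1
1774 [-0.03355385  0.59408373] [np.float64(-0.0037), np.float64(0.0042)]
```

View pics/w2.png

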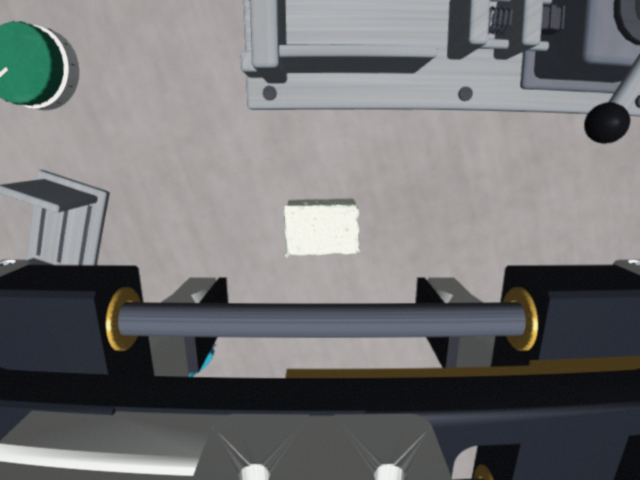

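Converted, 0.16 m is 0.2, 0.08 m is 0.1.

drive_effector --offsets '[{"pos":[0, 0, -0.05], "jaw":0.05}, {"pos":[0, 0, -0.125], "jaw":0.05}, {"pos":[0, 0, -0.15], "jaw":0.05}, {"pos":[0.1, 0, -0.15], "jaw":0.05}, {"pos":[0.2, 0.025, -0.15], "jaw":0.05}, {"pos":[0.2, 0.025, -0.15], "jaw":0.05}, {"pos":[0.2, 0.025, -0.15], "jaw":0.05}, {"pos":[0.2, 0.025, -0.15], "jaw":0.05}]'

```text
clock: 10.7
tool_pos: [0.6206, 0.0662, 0.1524]
orientation: [180.0, 0.1, 1.9]
force: [-0.4, -0.4, -0.2]
opening: 0.0638
gripper_force: 29.8
```

```bash
python3 -c "
from h import *
rel((.6228,.0569,.08,2),(.6228,.0569,.043,2))"
```

```text
now 10.7 [0.6206 0.0662 0.1524] [1.8e+02 1.0e-01 1.9e+00]
[0.0019 0.0094 0.0724] turn -0.1
[0.002  0.0094 0.1094] turn -0.1
```

Converted, 0.1 m is 0.125, 0.095 m is 0.1188.

drive_effector --offsets '[{"pos":[0.0025, 0.0119, 0], "jaw":0.05}, {"pos":[0.0025, 0.0119, 0.0375], "jaw":0.05}, {"pos":[0.0025, 0.0119, 0.0625], "jaw":0.05}, {"pos":[0.0025, 0.0119, 0.0875], "jaw":0.05}, {"pos":[0.0025, 0.0119, 0.1063], "jaw":0.05}, {"pos":[0.0025, 0.0119, 0.1188], "jaw":0.05}, {"pos":[0.0025, 0.0119, 0.125], "jaw":0.05}, {"pos":[0.0025, 0.0119, 0.125], "jaw":0.05}]'

```text
clock: 11.7
tool_pos: [0.6237, 0.057, 0.0527]
orientation: [180.0, 0.0, 2.0]
force: [-0.8, 1.3, -2.5]
opening: 0.0638
gripper_force: 29.8
```

```bash
python3 -c "
from h import *
rel((.6228,.0569,.043,2))"
```

```text
now 11.7 [0.6237 0.057  0.0527] [180.   0.   2.]
[-0.0009  0.0001  0.0097] turn -0.0
```

drive_effector --offsets '[{"pos":[0, 0, 0.005], "jaw":0.05}, {"pos":[0, 0, 0.0088], "jaw":0.05}, {"pos":[0, 0, 0.0113], "jaw":0.05}, {"pos":[0, 0, 0.0119], "jaw":0.05}, {"pos":[0, 0, 0.0119], "jaw":0.05}]'

```text
clock: 12.32
tool_pos: [0.6237, 0.057, 0.0435]
orientation: [-180.0, -0.0, 2.0]
force: [-1.8, 0.1, 4.2]
opening: 0.0641
gripper_force: 29.9
```

drive_effector --offsets '[{"jaw":0.067}, {"jaw":0.069}, {"jaw":0.07}, {"jaw":0.07}]'

```text
clock: 12.82
tool_pos: [0.6238, 0.0567, 0.0432]
orientation: [180.0, 0.0, 2.0]
force: [0.4, -3.0, -0.3]
opening: 0.0703
gripper_force: 1.4
```

drive_effector --offsets '[{"pos":[0, 0, -0.0188], "jaw":0.07}, {"pos":[0, 0, -0.05], "jaw":0.07}, {"pos":[0, 0, -0.1], "jaw":0.07}, {"pos":[0, 0, -0.175], "jaw":0.07}, {"pos":[0, 0, -0.25], "jaw":0.03}, {"pos":[0, 0, -0.25], "jaw":0.0}, {"pos":[0, 0, -0.25], "jaw":0.0}]'

```text
clock: 13.7
tool_pos: [0.6234, 0.0573, 0.2442]
orientation: [-179.9, -0.1, 2.0]
force: [-0.7, -0.4, 0.2]
opening: 0.0457
gripper_force: 0.0
```

```bash
python3 - <<'E'
from h import *
s=cams.snapshot("scene"); f=s["frame"][150:300,230:390]; cv2.imwrite("pics/s2.png",cv2.resize(f,(640,600),interpolation=cv2.INTER_CUBIC)[...,::-1])
rel((.629,-.13,.2,2))
E
```

```text
now 13.75 [0.6231 0.0571 0.243 ] [-180.    0.    2.]
[-0.0005  0.1872  0.043 ] turn -0.0
```

View pics/s2.png

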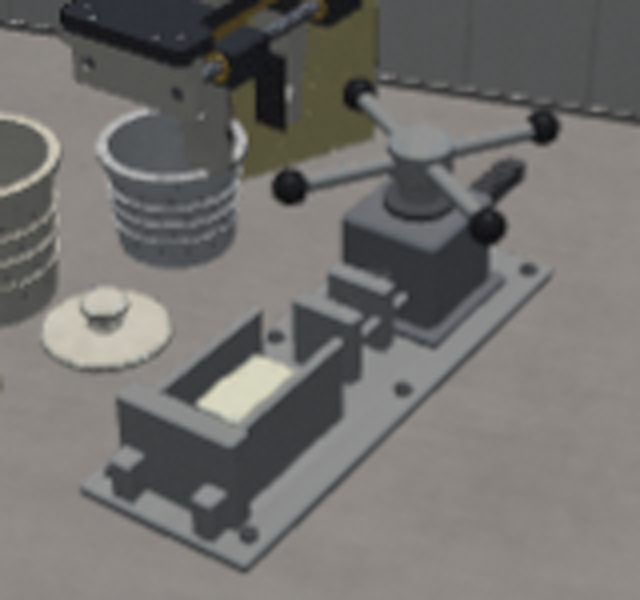

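The scene view shows the cheese flat and lengthways in the channel, at about (245,388) in the crop, with the plate behind it at (330,325). Next is the star handle.

```bash
cat >> h.py <<'E'
HUB=np.array([.629,-.130])
def hand(a,z):
    c,s=np.cos(np.radians(a)),np.sin(np.radians(a)); p=HUB+np.array([[c,-s],[s,c]])@[.056,.0155]
    return (*p,z,a-90)
E
python3 -c "
from h import *
rel(hand(73,.2),hand(73,.123))"
```

```text
now 13.75 [0.6231 0.0571 0.243 ] [-180.    0.    2.]
[0.003  0.1292 0.043 ] turn 19.0
[0.0031 0.1292 0.12  ] turn 19.0
```

Converted, 0.129 m is 0.1613, 0.12 m is 0.15, 19 degrees is 0.1056.

drive_effector --offsets '[{"pos":[0.0038, 0.075, 0.025], "yaw":0.05, "jaw":0}, {"pos":[0.0038, 0.1375, 0.0538], "yaw":0.1056, "jaw":0}, {"pos":[0.0038, 0.1613, 0.0538], "yaw":0.1056, "jaw":0}, {"pos":[0.0038, 0.1613, 0.0538], "yaw":0.1056, "jaw":0}, {"pos":[0.0038, 0.1613, 0.1], "yaw":0.1056, "jaw":0}, {"pos":[0.0038, 0.1613, 0.15], "yaw":0.1056, "jaw":0}, {"pos":[0.0038, 0.1613, 0.15], "yaw":0.1056, "jaw":0}, {"pos":[0.0038, 0.1613, 0.15], "yaw":0.1056, "jaw":0}]'

```text
clock: 14.75
tool_pos: [0.6323, -0.0711, 0.1248]
orientation: [-180.0, -0.1, -16.9]
force: [0.7, 0.5, 0.8]
opening: 0.0005
gripper_force: 0.0
```

```bash
python3 -c "
from h import *
rel(*[hand(a,.123) for a in (61,52,43,34,25,16,7,-2)])"
```

```text
now 14.75 [ 0.6323 -0.0711  0.1248] [-1.80e+02 -1.00e-01 -1.69e+01]
[ 0.0106 -0.0007  0.0018] turn 12.1
[ 0.0197 -0.0005  0.0018] turn 21.1
[0.0287 0.0011 0.0018] turn 30.1
[0.0373 0.0041 0.0018] turn 39.1
[0.0453 0.0084 0.0019] turn 48.1
[0.0526 0.0139 0.0019] turn 57.1
[0.0589 0.0205 0.0019] turn 66.1
[0.0641 0.0279 0.0019] turn 75.1
```

Converted, 0.0641 m is 0.0801, 0.0585 m is 0.0731, 75 degrees is 0.4167.

drive_effector --offsets '[{"pos":[0.01, -0.0013, 0.0013], "yaw":0.05, "jaw":0}, {"pos":[0.0206, -0.0013, 0.0013], "yaw":0.1, "jaw":0}, {"pos":[0.0319, 0.0006, 0.0013], "yaw":0.15, "jaw":0}, {"pos":[0.0431, 0.0038, 0.0013], "yaw":0.2, "jaw":0}, {"pos":[0.0538, 0.0088, 0.0013], "yaw":0.2556, "jaw":0}, {"pos":[0.0644, 0.0163, 0.0013], "yaw":0.3111, "jaw":0}, {"pos":[0.0731, 0.0256, 0.0013], "yaw":0.3667, "jaw":0}, {"pos":[0.0801, 0.035, 0.0013], "yaw":0.4167, "jaw":0}]'

```text
clock: 15.75
tool_pos: [0.6873, -0.1151, 0.1249]
orientation: [-179.6, 0.1, -92.2]
force: [2.5, 7.7, -1.3]
opening: 0.0001
gripper_force: 4.1
```

```bash
cat >> h.py <<'E'
def spokes():
    W=pts(cams.snapshot("top")).reshape(-1,3); d=W[:,:2]-HUB; r=np.hypot(*d.T)
    m=(W[:,2]>.112)&(W[:,2]<.14)&(r>.082)&(r<.102); a=np.degrees(np.arctan2(d[m,1],d[m,0]))%90
    h,_=np.histogram(np.degrees(np.arctan2(d[m,1],d[m,0])),36,(-180,180)); print(h)
    print("spoke angle mod 90:",np.degrees(np.angle(np.exp(4j*np.radians(a)).mean()))/4, m.sum())
    m=(W[:,2]>.058)&(W[:,2]<.068)&(abs(W[:,0]-.624)<.015)&(abs(W[:,1]+.0)<.1)
    hh,e=np.histogram(W[m,1],50,(-.1,.1)); print([(round(e[i],3),int(hh[i])) for i in range(50) if hh[i]>3])
E
python3 -c "
from h import *
spokes()
rel(hand(-2,.123))"
```

```text
[26  0  0  0  0  0  0  0 57 31  0  0  0  0  0  0  0  0  0  0  0  0  0  0
  0  0 52 30  0  0  0  0  0  0  0 60]
spoke angle mod 90: -1.9867807354906772 256
[(np.float64(-0.052), 11), (np.float64(-0.048), 18), (np.float64(-0.044), 17), (np.float64(-0.04), 10), (np.float64(-0.016), 11), (np.float64(-0.012), 11), (np.float64(-0.008), 24), (np.float64(-0.004), 26)]
now 15.8 [ 0.6873 -0.1162  0.1249] [-1.796e+02  1.000e-01 -9.270e+01]
[0.0003 0.0018 0.0019] turn -0.7
```

```bash
python3 -c "
from h import *
rel(hand(4,.123),hand(4,.175),hand(50,.175),hand(99,.175),hand(99,.123))"
```

```text
now 15.8 [ 0.6873 -0.1162  0.1249] [-1.796e+02  1.000e-01 -9.270e+01]
[-0.0054  0.0038  0.0019] turn -6.7
[-0.0055  0.0035 -0.0501] turn -6.7
[-0.0375  0.0357 -0.0502] turn -52.7
[-0.0353  0.0838 -0.0505] turn -101.7
[-0.0352  0.0842  0.0015] turn -101.7
```

Converted, 0.084 m is 0.105, 0.065 m is 0.0813, -70 degrees is -0.3889.

drive_effector --offsets '[{"pos":[-0.0069, 0.0046, 0.0013], "yaw":-0.0372, "jaw":0}, {"pos":[-0.0069, 0.0046, -0.0625], "yaw":-0.0556, "jaw":0}, {"pos":[-0.025, 0.0188, -0.0625], "yaw":-0.1111, "jaw":0}, {"pos":[-0.0375, 0.0313, -0.0625], "yaw":-0.1667, "jaw":0}, {"pos":[-0.045, 0.0438, -0.0625], "yaw":-0.2222, "jaw":0}, {"pos":[-0.045, 0.0625, -0.0625], "yaw":-0.2778, "jaw":0}, {"pos":[-0.045, 0.0813, -0.0625], "yaw":-0.3333, "jaw":0}, {"pos":[-0.0438, 0.105, -0.0625], "yaw":-0.3889, "jaw":0}]'

```text
clock: 16.8
tool_pos: [0.6024, -0.0789, 0.1748]
orientation: [-179.9, -0.2, -21.6]
force: [0.1, 0.5, 0.6]
opening: 0.0007
gripper_force: 0.0
```

drive_effector --offsets '[{"yaw":-0.0556, "jaw":0}, {"yaw":-0.1111, "jaw":0}, {"yaw":-0.1722, "jaw":0}, {"pos":[0, 0, 0.025], "yaw":-0.1722, "jaw":0}, {"pos":[0, 0, 0.0625], "yaw":-0.1722, "jaw":0}, {"pos":[0, 0, 0.0625], "yaw":-0.1722, "jaw":0}]'

```text
clock: 17.55
tool_pos: [0.6012, -0.0792, 0.1224]
orientation: [180.0, 0.1, 9.0]
force: [-0.6, -0.3, 0.3]
opening: 0.0008
gripper_force: 0.0
```

```bash
python3 -c "
from h import *
rel(hand(99,.123),*[hand(a,.123) for a in (90,80.5,71,61.5,52,42.5,33,23.5,14)])"
```

```text
now 17.55 [ 0.6012 -0.0792  0.1224] [1.8e+02 1.0e-01 9.0e+00]
[ 0.004  -0.0015 -0.0006] turn 0.0
[ 0.013  -0.0032 -0.0006] turn 9.0
[ 0.0226 -0.0035 -0.0006] turn 18.5
[ 0.0321 -0.0022 -0.0006] turn 28.0
[ 0.0413  0.0007 -0.0007] turn 37.5
[ 0.0499  0.005  -0.0007] turn 47.0
[ 0.0576  0.0107 -0.0007] turn 56.5
[ 0.0644  0.0176 -0.0007] turn 66.0
[ 0.0698  0.0255 -0.0007] turn 75.5
[ 0.0739  0.0342 -0.0007] turn 85.0
```

Converted, 0.0698 m is 0.0873, 0.0644 m is 0.0805, 75.5 degrees is 0.4194.

drive_effector --offsets '[{"pos":[0.0163, -0.0038, 0], "yaw":0.05, "jaw":0}, {"pos":[0.0283, -0.0044, 0], "yaw":0.1028, "jaw":0}, {"pos":[0.0401, -0.0025, 0], "yaw":0.1556, "jaw":0}, {"pos":[0.0516, 0.0009, 0], "yaw":0.2083, "jaw":0}, {"pos":[0.0625, 0.0063, 0], "yaw":0.2611, "jaw":0}, {"pos":[0.072, 0.0134, 0], "yaw":0.3139, "jaw":0}, {"pos":[0.0805, 0.022, 0], "yaw":0.3667, "jaw":0}, {"pos":[0.0873, 0.0319, 0], "yaw":0.4194, "jaw":0}]'

```text
clock: 18.55
tool_pos: [0.6757, -0.092, 0.1249]
orientation: [-179.8, 0.0, -66.7]
force: [-1.0, 7.4, -0.1]
opening: 0.0001
gripper_force: 3.7
```

```bash
python3 -c "
from h import *
spokes()
rel(hand(30,.123),hand(30,.175),hand(75,.175),hand(122,.175),hand(122,.123))"
```

```text
[ 0 15 65  4  0  0  0  0  0  0 14 64  6  0  0  0  0  0  0  0  0  0  0  0
  0  0  0  0 17 63  2  0  0  0  0  0]
spoke angle mod 90: 23.897746530813208 250
[(np.float64(-0.036), 5), (np.float64(-0.032), 21), (np.float64(-0.028), 11), (np.float64(-0.024), 25), (np.float64(-0.02), 7), (np.float64(0.004), 13), (np.float64(0.008), 26), (np.float64(0.012), 16), (np.float64(0.016), 20)]
now 18.6 [ 0.6763 -0.0929  0.1249] [-179.8   -0.   -67.2]
[-0.0065  0.0044  0.0019] turn -7.2
[-0.0065  0.0042 -0.0501] turn -7.2
[-0.0379  0.0358 -0.0502] turn -52.2
[-0.0369  0.0821 -0.0503] turn -99.2
[-0.0369  0.0823  0.0017] turn -99.2
```

Converted, 0.082 m is 0.1025, 0.065 m is 0.0813, -70 degrees is -0.3889.

drive_effector --offsets '[{"pos":[-0.0081, 0.0055, 0.0013], "yaw":-0.0389, "jaw":0}, {"pos":[-0.0081, 0.0055, -0.0625], "yaw":-0.0556, "jaw":0}, {"pos":[-0.025, 0.0188, -0.0625], "yaw":-0.1111, "jaw":0}, {"pos":[-0.0375, 0.0313, -0.0625], "yaw":-0.1667, "jaw":0}, {"pos":[-0.0463, 0.0438, -0.0625], "yaw":-0.2222, "jaw":0}, {"pos":[-0.0475, 0.0625, -0.0625], "yaw":-0.2778, "jaw":0}, {"pos":[-0.0475, 0.0813, -0.0625], "yaw":-0.3333, "jaw":0}, {"pos":[-0.0475, 0.1025, -0.0625], "yaw":-0.3889, "jaw":0}]'

```text
clock: 19.6
tool_pos: [0.5848, -0.0916, 0.1749]
orientation: [180.0, -0.2, 4.0]
force: [0.4, -0.2, 0.8]
opening: 0.0001
gripper_force: 0.0
```

drive_effector --offsets '[{"yaw":-0.0556, "jaw":0}, {"yaw":-0.1111, "jaw":0}, {"yaw":-0.1611, "jaw":0}, {"pos":[0, 0, 0.025], "yaw":-0.1611, "jaw":0}, {"pos":[0, 0, 0.0625], "yaw":-0.1611, "jaw":0}, {"pos":[0, 0, 0.0625], "yaw":-0.1611, "jaw":0}]'

```text
clock: 20.35
tool_pos: [0.5836, -0.0916, 0.1224]
orientation: [-180.0, 0.1, 32.6]
force: [0.8, 0.4, 0.1]
opening: 0.0004
gripper_force: 0.0
```

```bash
python3 -c "
from h import *
rel(hand(122,.123),*[hand(a,.123) for a in (113,103,93,83,73,63,53,43)])"
```

```text
now 20.35 [ 0.5836 -0.0916  0.1224] [-1.80e+02  1.00e-01  3.26e+01]
[ 0.0026  0.0007 -0.0006] turn 0.6
[ 0.0116 -0.001  -0.0006] turn 9.6
[ 0.0217 -0.0011 -0.0006] turn 19.6
[ 0.0317  0.0005 -0.0006] turn 29.6
[ 0.0413  0.0038 -0.0006] turn 39.6
[ 0.0501  0.0087 -0.0007] turn 49.6
[ 0.058   0.0151 -0.0007] turn 59.6
[ 0.0646  0.0228 -0.0007] turn 69.6
[ 0.0698  0.0315 -0.0007] turn 79.6
```

Converted, 0.0698 m is 0.0873, 0.0646 m is 0.0808, 79.6 degrees is 0.4422.

drive_effector --offsets '[{"pos":[0.0145, -0.0013, 0], "yaw":0.0533, "jaw":0}, {"pos":[0.0271, -0.0013, 0], "yaw":0.1089, "jaw":0}, {"pos":[0.0396, 0.0006, 0], "yaw":0.1644, "jaw":0}, {"pos":[0.0516, 0.005, 0], "yaw":0.22, "jaw":0}, {"pos":[0.0625, 0.0109, 0], "yaw":0.2756, "jaw":0}, {"pos":[0.0725, 0.0188, 0], "yaw":0.3311, "jaw":0}, {"pos":[0.0808, 0.0285, 0], "yaw":0.3867, "jaw":0}, {"pos":[0.0873, 0.0394, 0], "yaw":0.4422, "jaw":0}]'

```text
clock: 21.35
tool_pos: [0.6604, -0.079, 0.1247]
orientation: [-179.9, 0.0, -47.3]
force: [-2.7, 6.4, 0.2]
opening: 0.0004
gripper_force: 3.8
```

```bash
python3 -c "
from h import *
spokes()
rel(hand(49,.123),hand(49,.175),hand(95,.175),hand(142,.175),hand(142,.123))"
```

```text
[ 0  0  0 21 63  3  0  0  0  0  0  0 17 64  4  0  0  0  0  0  0  0  0  0
  0  0  0  0  0  0 23 63  0  0  0  0]
spoke angle mod 90: 43.416532653610325 258
[(np.float64(-0.092), 4), (np.float64(-0.016), 10), (np.float64(-0.012), 13), (np.float64(-0.008), 26), (np.float64(-0.004), 23), (np.float64(0.024), 21), (np.float64(0.028), 16), (np.float64(0.032), 24), (np.float64(0.036), 13)]
now 21.4 [ 0.6615 -0.0797  0.1246] [-179.9   -0.   -47.8]
[-0.0066  0.0041  0.0016] turn -6.8
[-0.0065  0.004  -0.0504] turn -6.8
[-0.0385  0.0362 -0.0505] turn -52.8
[-0.0371  0.0825 -0.0505] turn -99.8
[-0.0371  0.0826  0.0015] turn -99.8
```

The rows are not in the units I measure in: shifts go in shares of 0.8 m and turns go in shares of 180 degrees. I convert before sending: 0.082 m is 0.1025, -0.03 m is -0.0375, -70 degrees is -0.3889.

drive_effector --offsets '[{"pos":[-0.0081, 0.0055, 0.0013], "yaw":-0.0389, "jaw":0}, {"pos":[-0.0081, 0.0055, -0.0625], "yaw":-0.0556, "jaw":0}, {"pos":[-0.025, 0.0188, -0.0625], "yaw":-0.1111, "jaw":0}, {"pos":[-0.0375, 0.0313, -0.0625], "yaw":-0.1667, "jaw":0}, {"pos":[-0.0463, 0.0438, -0.0625], "yaw":-0.2222, "jaw":0}, {"pos":[-0.0475, 0.0625, -0.0625], "yaw":-0.2778, "jaw":0}, {"pos":[-0.0475, 0.0813, -0.0625], "yaw":-0.3333, "jaw":0}, {"pos":[-0.0475, 0.1025, -0.0625], "yaw":-0.3889, "jaw":0}]'

```text
clock: 22.4
tool_pos: [0.5746, -0.1089, 0.175]
orientation: [179.9, -0.2, 23.4]
force: [-0.0, 1.1, -0.4]
opening: 0.0005
gripper_force: 0.0
```

drive_effector --offsets '[{"yaw":-0.0556, "jaw":0}, {"yaw":-0.1111, "jaw":0}, {"yaw":-0.1667, "jaw":0}, {"pos":[0, 0, 0.025], "yaw":-0.1667, "jaw":0}, {"pos":[0, 0, 0.0625], "yaw":-0.1667, "jaw":0}, {"pos":[0, 0, 0.0625], "yaw":-0.1667, "jaw":0}]'

```text
clock: 23.15
tool_pos: [0.5735, -0.1087, 0.1225]
orientation: [-179.9, 0.1, 53.0]
force: [0.4, 0.8, 0.9]
opening: 0.0006
gripper_force: 0.0
```

```bash
python3 -c "
from h import *
rel(hand(142,.123),*[hand(a,.123) for a in (133,123,113,103,93,83,73,63)])"
```

```text
now 23.15 [ 0.5735 -0.1087  0.1225] [-1.799e+02  1.000e-01  5.300e+01]
[ 0.0019  0.0009 -0.0005] turn 1.0
[ 0.0109 -0.0007 -0.0005] turn 10.0
[ 0.021  -0.0008 -0.0005] turn 20.0
[ 0.031   0.0009 -0.0005] turn 30.0
[ 0.0405  0.0043 -0.0005] turn 40.0
[ 0.0493  0.0093 -0.0006] turn 50.0
[ 0.0572  0.0157 -0.0006] turn 60.0
[ 0.0637  0.0235 -0.0006] turn 70.0
[ 0.0689  0.0322 -0.0006] turn 80.0
```

Pushing as far as spoke angle 63° first. The target is about 46.5°, so I'll measure here.

Converted, 0.0689 m is 0.0861, 0.0637 m is 0.0796, 80 degrees is 0.4444.

drive_effector --offsets '[{"pos":[0.0136, -0.0013, 0], "yaw":0.0556, "jaw":0}, {"pos":[0.0263, -0.0013, 0], "yaw":0.1111, "jaw":0}, {"pos":[0.0388, 0.0013, 0], "yaw":0.1667, "jaw":0}, {"pos":[0.0506, 0.0054, 0], "yaw":0.2222, "jaw":0}, {"pos":[0.0616, 0.0116, 0], "yaw":0.2778, "jaw":0}, {"pos":[0.0715, 0.0196, 0], "yaw":0.3333, "jaw":0}, {"pos":[0.0796, 0.0294, 0], "yaw":0.3889, "jaw":0}, {"pos":[0.0861, 0.0403, 0], "yaw":0.4444, "jaw":0}]'

```text
clock: 24.15
tool_pos: [0.641, -0.0716, 0.1246]
orientation: [-179.9, 0.1, -27.3]
force: [-6.5, 7.6, 0.8]
opening: 0.0001
gripper_force: 4.3
```

```bash
python3 -c "
from h import *
spokes()
rel(*[hand(a,.123) for a in (63,58,53,50,47)])"
```

```text
[ 0  0  0  0  0 16 63  5  0  0  0  0  0  0 14 48  0  0  0  0  0  0  0  0
  0  0  0  0  0  0  0  0 19 66  3  0]
spoke angle mod 90: -26.53912700864432 234
[(np.float64(0.004), 13), (np.float64(0.008), 23), (np.float64(0.012), 14), (np.float64(0.016), 21), (np.float64(0.036), 25), (np.float64(0.04), 13), (np.float64(0.044), 26), (np.float64(0.048), 13)]
now 24.2 [ 0.6422 -0.0719  0.1246] [-179.9    0.   -27.8]
[-0.0009  0.0018  0.0016] turn -0.8
[0.0041 0.0006 0.0016] turn 4.2
[ 0.0091 -0.0002  0.0016] turn 9.2
[ 0.0121 -0.0005  0.0016] turn 12.2
[ 0.0151 -0.0006  0.0016] turn 15.2
```

Converted, 0.015 m is 0.0188, 0.012 m is 0.015, 15.5 degrees is 0.0861.

drive_effector --offsets '[{"pos":[0.005, 0, 0], "yaw":0.0233, "jaw":0}, {"pos":[0.0113, 0, 0], "yaw":0.0511, "jaw":0}, {"pos":[0.015, 0, 0], "yaw":0.0678, "jaw":0}, {"pos":[0.0188, -0.0006, 0], "yaw":0.0861, "jaw":0}, {"pos":[0.0188, -0.0006, 0], "yaw":0.0861, "jaw":0}]'

```text
clock: 24.82
tool_pos: [0.6557, -0.0773, 0.1246]
orientation: [-179.8, -0.0, -42.5]
force: [-1.1, 10.5, -2.3]
opening: 0.0006
gripper_force: 3.7
```

```bash
python3 -c "
from h import *
spokes()
rel(hand(53,.123),hand(53,.2),hand(53,.28))"
```

```text
[ 0  0  0  0 56 26  0  0  0  0  0  0  0 52 32  0  0  0  0  0  0  0  0  0
  0  0  0  0  0  0  0 54 32  0  0  0]
spoke angle mod 90: -41.73240493876634 252
[(np.float64(-0.032), 4), (np.float64(0.008), 11), (np.float64(0.012), 11), (np.float64(0.016), 21), (np.float64(0.02), 23), (np.float64(0.036), 23), (np.float64(0.04), 11), (np.float64(0.044), 22), (np.float64(0.048), 13)]
now 24.875 [ 0.6557 -0.0774  0.1246] [-179.8   -0.   -42.5]
[-0.0049  0.0026  0.0016] turn -5.5
[-0.0049  0.0023 -0.0754] turn -5.5
[-0.0048  0.0021 -0.1554] turn -5.5
```

Converted, -0.16 m is -0.2, -0.13 m is -0.1625, -8 degrees is -0.0444.

drive_effector --offsets '[{"pos":[-0.005, 0.0025, 0], "yaw":-0.0278, "jaw":0}, {"pos":[-0.01, 0.0038, 0], "yaw":-0.0444, "jaw":0}, {"pos":[-0.01, 0.0038, -0.05], "yaw":-0.0444, "jaw":0}, {"pos":[-0.01, 0.0038, -0.125], "yaw":-0.0444, "jaw":0}, {"pos":[-0.0875, 0.0038, -0.2], "yaw":-0.0444, "jaw":0}, {"pos":[-0.1625, 0.0038, -0.2], "yaw":-0.0444, "jaw":0}, {"pos":[-0.2, 0.0038, -0.2], "yaw":-0.0444, "jaw":0}, {"pos":[-0.2, 0.0038, -0.2], "yaw":-0.0444, "jaw":0}]'

```text
clock: 25.88
tool_pos: [0.5339, 0.0281, 0.2866]
orientation: [-179.7, -0.2, -34.3]
force: [1.2, -0.3, 0.1]
opening: 0.0004
gripper_force: 0.0
```

```bash
python3 - <<'E'
from h import *
spokes()
s=cams.snapshot("top"); a=s["frame"][170:250,250:450]
s=cams.snapshot("scene"); b=s["frame"][150:300,230:390]
cv2.imwrite("pics/e.png",np.vstack([cv2.resize(a,(640,256)),cv2.resize(b,(640,340))])[...,::-1])
W=pts(s); F=s["frame"].astype(int); m=(F.min(2)>150)&(W[...,2]>.04)&(W[...,2]<.06)&(abs(W[...,0]-.622)<.03)&(abs(W[...,1]-.07)<.06)
if m.sum()>20: rect(W[m],"cheese")
print(ctrl.get_obs()["tool_pos"])
E
```

```text
[ 0  0  0  0 56 27  0  0  0  0  0  0  0 52 34  0  0  0  0  0  0  0 49 34
  0  0  0  0  0  0  0 20  2  0  0  0]
spoke angle mod 90: -41.90923173729702 274
[]
cheese 126 mean [0.6257 0.0736 0.0483] rect [626.8  73.1] [33.1 40.3] 3.3
[0.53563167 0.02660504 0.28414472]
```

View pics/e.png

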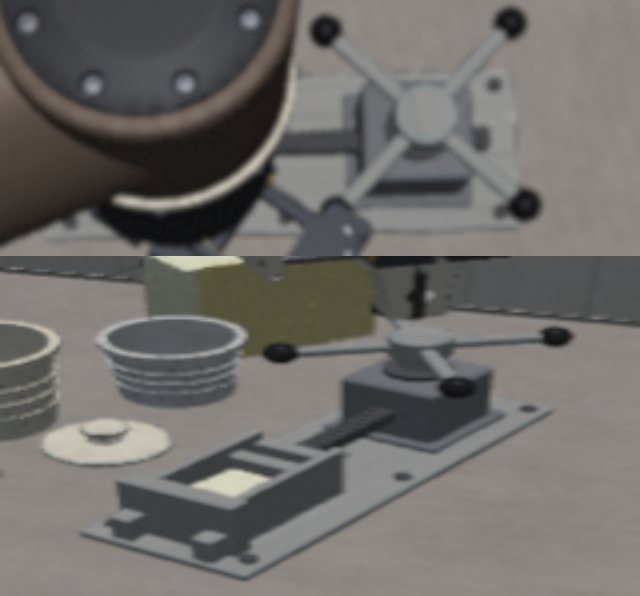

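In the final view the cheese lies flat against the end wall, at about (232,485), with the plate behind it and a half-closed gap to the crosshead. The handle has stayed put and the arm is clear.

```bash
python3 -c "
from plant import ctrl, cams
print(ctrl.close_job())"
```

```text
the job is handed in; nothing more can be done
None
```

I handed the job in at about 26 s of the 72 s limit: the cheese lies flat in the channel against the end wall, the spring is compressed about 11 mm of 24 (camera estimate), and the arm is clear; `close_job` returned no verdict.

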